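# Set the drill depth stop on two setting plates

### The job

Lay the orange setting plate squarely on the blue one under the depth stop, with the edges in line all round, and let go of it. Then slide the stop rod down until its brass foot touches the orange plate, and after that lock the rod by pressing the red clamp lever fully down. Leave the blue plate where it lies and do not disturb the other things on the bench.

Things in the scene. Friction and masses are not known exactly. Their poses are not given: they have to be found in the camera images.
- stand: Fixed depth-stop stand. Origin: on the rod's axis at bench level; z up. Grey base 8 mm thick, x -130 to +100, y -60 to +60 mm. Steel column (diameter 24, at its foot 40 mm) at x = +70, 165 mm high, carries a green arm 36 mm wide, x -18 to +92, heights 122 to 142 mm, through which the rod slides. Open on its -x side and, below the arm, on both y sides.
- stop_rod (a joint): How far the stop rod has been slid down, m: 0 = highest (foot 112 mm above the bench), 0.088 = lowest. Slides straight down; friction of about 6 N holds it where it is left (it weighs 2 N: some 4 N push it down, 8 N lift it). On a pile of both plates it reads about 0.064.
- stop_foot (a point): Centre of the underside of the rod's brass foot, a disc of diameter 28 mm, 6 mm thick; the rod is 10 mm thick. Axes as the stand's.
- knob_top (a point): Centre of the flat top of the black knob on the rod's upper end: diameter 30 mm, 28 mm high, 151 mm above the foot's underside.
- clamp_lever (a joint): Angle of the red clamp lever, rad: 0 = raised 45 degrees above level (unlocked), 0.785 = level, against its stop (locked). It swings down towards the stand's +y about an axis parallel to the stand's x, stays where it is left, and takes about 3 N at 50 mm from the pivot.
- lever_pivot (a point): Pivot of the lever, in the stand's frame at x = 35, y = 30, z = 154 mm. The lever is a flat bar 16 mm wide (along x), 9 mm thick, 95 mm long from pivot to tip.
- lever_tip (a point): Tip of the red lever, on the bar's centre line, 95 mm from the pivot.
- blue_plate: Blue setting plate, 140 x 50 x 20 mm (x, y, z), about 0.12 kg, loose, lying on the stand's base under the rod, its long side nearly along the stand's x, its centre about 40 mm to the -x side of the rod's axis. Origin: centre of its underside.
- orange_plate: Orange setting plate, the same size as the blue one (140 x 50 x 20 mm, about 0.12 kg), loose, lying flat on the bench to the left or right of the stand. Origin: centre of its underside; x along its length.
- offcut: Bystander: pale wooden offcut 150 x 45 x 35 mm, lying on the other side of the stand. Origin: centre of its underside.
- tin: Bystander: red round biscuit tin, diameter 176 mm, 75 mm high. Origin: centre of its underside.
- screw_jar: Bystander: closed jar, diameter 68 mm, 90 mm high, yellow cap. Origin: centre of its underside.
- tape: Bystander: grey roll of tape, diameter 100 mm, 25 mm high, lying flat. Origin: centre of its underside.
- screwdriver: Bystander: screwdriver lying on the bench.
- hammer: Bystander: hammer lying on the bench.

How it is judged:
By the outcome, as a careful person would: the job done as asked, in the order asked, and still so for the second after the job is handed in, with the robot touching nothing.
It also fails if it takes over 62 s, if anything falls off the work surface, if the arm or the gripper's body presses on something with over 40 N, if the wrist force passes 120 N, or if a joint passes its speed limit or range.

### The arm

A 6-joint arm with a two-finger parallel gripper is mounted at the origin on the work surface. World frame = base frame: x ahead of the robot, y to its left, z up, the work surface at z = 0. Lengths are in m, angles in degrees, forces in N, time in s.
With the tool pointing down it reaches from about 0.425 to 0.95 m from the base axis. Payload 3.5 kg.
Tool frame: the origin (TCP) lies at the very end of the fingers, on their centre line; the grasp point (between the pads) lies 19 mm behind it; z points along the fingers, y is the direction in which the jaws open and shut (so a half turn about z gives the same grasp; the last joint's range is limited). The gripper opens to 85 mm and grips with 20 to 120 N. Pads are 22 mm wide; open, the fingers measure 114 mm over their backs; the gripper's body (76 mm by 85 mm) begins 54 mm behind the grasp point. The pads swing forward as they close: fully open they stand 13 mm farther back than shut.
Start: joints at [-81.303, 16.404, 90.338, -0, 73.258, -8.594], TCP at [0.201, -0.644, 0.231] pointing down, gripper open.
Joint ranges: [-158.93, 158.93], [-51.34, 127.21], [12.03, 142.37], [-87.48, 267.48], [13.55, 161.25], [-162.69, 162.69]. Speed limits (degrees/s): [159.86, 159.86, 180, 180, 180, 180].

### API

Orientations are given as [roll, pitch, yaw] about the fixed x, y, z axes, in that order (R = Rz(yaw) Ry(pitch) Rx(roll)).
In Python, from rig import * gives the robot as it stands.
- The arm moves only by the shell command python3 -m creep 'ROWS' [FORCE]. ROWS is text: rows parted by semicolons, each of 7 numbers parted by spaces: the shift along the tool's x, y, z in mm, then the turn, a rotation vector about the tool's x, y, z in rad, then the opening, from 0 (shut) to 1 (fully open). In form: dx dy dz rx ry rz hand; .... A call has 1 to 10 rows; each row is the pose to reach, as a shift and turn from the pose commanded when the call began, along the tool's axes at that moment; what a row does not reach only later rows make up. A row lasts 1/8 s, in which the tool goes at most 62.5 mm and 10.7 degrees, less where a joint would pass 70% of its speed; a pose out of reach is approached as far as the arm can. A call with a gripper value outside its range is refused whole. The fingers move at their own pace and stop on an object; FORCE is the grip in N (left out, the last holds). Time passes only in rows, so rows that repeat a pose let the fingers close. It gives the time, the measured TCP pose, the force and the opening at its end, in the units of the state.
- sense(): the state, without advancing time (a new reading comes with each control period).
- camera(name): name is "scene" or "top" or "wrist"; returns a dict with "image" (400x640x3 uint8, red, green, blue), "range_z" (400x640 float32, m along the optical axis (not along the pixel's ray), 0 where there is no reading), "fx", "fy", "cx", "cy" (pixels), "xyz" and "rotation" of the camera in the world. Camera axes: x right, y up, looking along -z (the intrinsics and any distortion apply to the point x, -y, -z); pixel columns grow to the right and rows downward; lengths in m; the calibration is good to about 2 mm. A picture is of the moment at which its call begins.
- job_done(): hands the job in, once; it reports no verdict.
Trained networks look in a picture, given as the dict that the camera call returned (one of the last four; its "shot" number tells which), for a name from the list of things; names that differ only in an ending like _2 or _b are one class to them, and where a whole thing is asked for, a point or a joint stands for the part that bears it (a point fixed in the world has none). Each returns a list of dicts, best first, with "score" (0 to 1); they miss things now and then, are a little off and sometimes report something else, mostly with a low value. They report only what shows in the picture. A call takes as long as a camera call.
- spot_in(picture, target): "box" ([left, top, right, bottom] in pixels, round what is visible of it).
The state is a dict: "time_s": time; "joints": joint angles; "dq": joint speeds; "effort": joint torques, N m; "position": TCP position; "orientation": TCP orientation; "wrist_force": force on the tool from outside, world axes, zero at the start; "torque": the same for the moment, N m; "width": opening from 0.0 (shut) to 1.0 (fully open).
Only numpy, scipy, OpenCV 4.12 (cv2) and the standard library are available. Lean on these libraries where they do the work, as an engineer would, in place of code of your own. Each camera call takes 0.05 s, during which the arm holds its last target. There are 200 camera calls.

## Working session

There is one attempt and no reset: what is moved stays moved. The work goes in short steps, Python scripts to look and compute and a shell command to move; the robot and the scene stay as the last step left them, time stands still between calls to the robot, and variables do not carry over. Pictures are saved under pics/ and viewed, about 8 in all and at most 12, crops included, and the job is handed in when it is done.

```bash
mkdir -p pics; ls; cat > h.py <<'E'
from rig import *
import numpy as np, cv2
def save(p,name,crop=None):
    im=p["image"][:,:,::-1]
    if crop: 
        l,t,r,b=crop; im=cv2.resize(im[t:b,l:r],None,fx=2,fy=2)
    cv2.imwrite("pics/"+name,im)
def cloud(p):
    z=p["range_z"].astype(float); v,u=np.mgrid[:z.shape[0],:z.shape[1]]
    P=np.stack([(u-p["cx"])/p["fx"]*z,-(v-p["cy"])/p["fy"]*z,-z],-1)
    W=P@np.array(p["rotation"]).T+np.array(p["xyz"]); W[z==0]=np.nan
    return W
E
python3 - <<'E'
from h import *
print(sense())
for n in ("top","scene"):
    p=camera(n); save(p,n+"0.png"); print(n,{k:p[k] for k in p if k not in("image","range_z")})
    for t in ("orange_plate","blue_plate","stand","knob_top","lever_tip","stop_foot","offcut","tin","screw_jar","tape","screwdriver","hammer"):
        r=spot_in(p,t); print(t,[(np.round(q["box"]).tolist(),round(q["score"],2)) for q in r[:2]])
E
```

```text
pics
{'time_s': 0.0, 'joints': array([-8.13015351e+01,  1.64534941e+01,  9.04228961e+01,  4.66018820e-04,
        7.32585430e+01, -8.59515524e+00]), 'dq': array([ 0.02340325, -0.14476267, -0.07315334, -0.03938881, -0.04014549,
        0.06933072]), 'effort': array([-3.83937195e-04, -4.05982590e+01, -2.92626143e+01, -1.67430180e-04,
        5.88153605e-03,  7.47576252e-06]), 'position': array([ 0.20057698, -0.643822  ,  0.22994572]), 'orientation': array([-1.79866649e+02, -2.06069240e-02,  1.72934614e+01]), 'wrist_force': array([ 0.07673503, -0.45882062, -0.37567721]), 'torque': array([ 0.04283302, -0.00629381, -0.0017179 ]), 'width': 1.0023515435976638}
top {'fx': 369.3642875502409, 'fy': 369.3642875502409, 'cx': 311.0041801865136, 'cy': 200.27294983531579, 'xyz': array([ 0.39894383, -0.02658026,  1.2626235 ]), 'rotation': array([ 10.57468509,   0.35829073, -90.4791121 ]), 'shot': 1}
orange_plate [([381.0, 225.0, 405.0, 268.0], 0.64)]
blue_plate [([291.0, 203.0, 312.0, 250.0], 0.8)]
stand [([256.0, 183.0, 319.0, 254.0], 0.74)]
knob_top [([287.0, 199.0, 302.0, 213.0], 0.54)]
lever_tip
[... 592 characters left out ...]
'xyz': array([1.71295374, 0.70960933, 1.34683912]), 'rotation': array([ 48.36559831,  -0.39289903, 123.40276107]), 'shot': 2}
orange_plate [([267.0, 183.0, 296.0, 206.0], 0.76), ([335.0, 210.0, 357.0, 221.0], 0.21)]
blue_plate [([329.0, 219.0, 346.0, 241.0], 0.73)]
stand [([311.0, 188.0, 359.0, 262.0], 0.7), ([336.0, 276.0, 366.0, 303.0], 0.4)]
knob_top [([328.0, 186.0, 336.0, 213.0], 0.58)]
lever_tip [([335.0, 210.0, 361.0, 224.0], 0.66), ([207.0, 188.0, 254.0, 231.0], 0.36)]
stop_foot []
offcut [([374.0, 234.0, 413.0, 265.0], 0.88)]
tin [([207.0, 188.0, 257.0, 232.0], 0.57)]
screw_jar [([290.0, 253.0, 312.0, 279.0], 0.61)]
tape [([334.0, 275.0, 367.0, 303.0], 0.7)]
screwdriver []
hammer []
```

```bash
sed -i 's/np.array(p\["rotation"\]).T/Rot.from_euler("xyz",p["rotation"],degrees=True).as_matrix().T/; 2a from scipy.spatial.transform import Rotation as Rot' h.py
python3 - <<'E'
from h import *
p=camera("top"); W=cloud(p); hsv=cv2.cvtColor(p["image"],cv2.COLOR_RGB2HSV)
l,t,r,b=200,120,500,300
cv2.imwrite("pics/topc.png",cv2.resize(p["image"][t:b,l:r,::-1],None,fx=2.6,fy=2.6,interpolation=cv2.INTER_CUBIC))
def rep(name,box,mask,zr):
    m=np.zeros(hsv.shape[:2],bool); m[box[1]:box[3],box[0]:box[2]]=1
    m&=mask&(W[...,2]>zr[0])&(W[...,2]<zr[1])
    q=W[m]; rr=cv2.minAreaRect((q[:,:2]*1000).astype(np.float32)); print(name,m.sum(),q.mean(0).round(4),"med z",np.median(q[:,2]).round(4),rr)
H,S,V=hsv[...,0],hsv[...,1],hsv[...,2]
for n,x in (("or",(393,247)),("bl",(301,235)),("knob",(294,206)),("lev",(270,202)),("bench",(350,300))): print(n,hsv[x[1],x[0]],W[x[1],x[0]].round(4))
rep("orange",(378,222,408,272),(H>5)&(H<25)&(S>120),(.012,.03))
rep("blue",(285,200,318,256),(H>95)&(H<130)&(S>100),(.02,.04))
rep("red",(245,190,300,210),((H<8)|(H>172))&(S>120),(.1,.3))
rep("green",(250,185,325,240),(H>40)&(H<90)&(S>70),(.1,.2))
rep("knob",(280,192,310,220),V>=0,(.25,.28))
rep("offcut",(215,213,247,266),V>=0,(.028,.045))
rep("jar",(284,136,313,171),V>=0,(.07,.12))
rep("tin",(384,149,448,212),V>=0,(.06,.09))
E
```

```text
or [ 10 189 221] [ 0.4696 -0.2928  0.0216]
bl [108 169 119] [0.5116 0.0136 0.029 ]
knob [45 20 26] [0.5716 0.0254 0.2541]
lev [  1 198 189] [0.5953 0.0996 0.1897]
bench [ 17 108 180] [ 0.2981 -0.1465  0.0036]
orange 641 [ 0.4687 -0.2923  0.0196] med z 0.0196 ((469.29364013671875, -292.8273010253906), (50.92456817626953, 139.4543914794922), 83.66974639892578)
blue 454 [0.528  0.0185 0.0278] med z 0.0278 ((541.8970336914062, 21.592817306518555), (136.95111083984375, 47.49111557006836), 11.887080192565918)
red 129 [0.5966 0.1043 0.1934] med z 0.1929 ((596.1642456054688, 103.05445861816406), (16.743947982788086, 69.65593719482422), 7.784915447235107)
green 166 [0.6036 0.0346 0.1416] med z 0.1418 ((610.8404541015625, 36.42948532104492), (102.25202941894531, 33.01505661010742), 12.403406143188477)
knob 85 [0.5773 0.0278 0.2535] med z 0.2534 ((577.252197265625, 28.05388832092285), (27.393962860107422, 27.694805145263672), 36.32127380371094)
offcut 622 [0.4986 0.2544 0.0347] med z 0.0347 ((499.70550537109375, 254.72898864746094), (45.88772201538086, 149.83779907226562), 75.75749969482422)
jar 264 [0.7777 0.0281 0.0889] med z 0.0894 ((778.8382568359375, 28.344863891601562), (58.89444351196289, 56.97216796875), 29.43113899230957)
tin 2200 [ 0.693  -0.3696  0.0746] med z 0.0747 ((694.552734375, -370.58221435546875), (174.2814483642578, 173.80674743652344), 18.305566787719727)
```

View pics/topc.png

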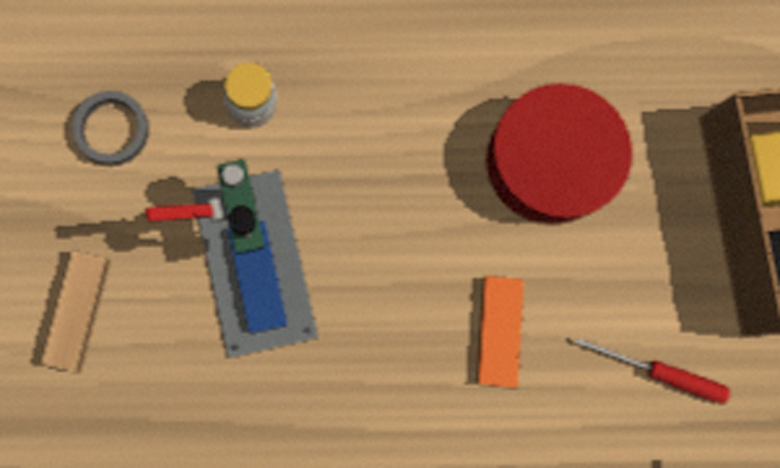

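The top view (2.6× crop) shows the orange plate at about (500,330) and the blue plate at (258,280) under the green arm. The knob is at (242,220), the red lever at (180,213) and points to image left (+y), and the tin and jar are clear. The sizes, heights and yaws I measured agree with the data given.

```bash
cat >> h.py <<'E'
def to(x,y,z,yaw):
    s=sense(); R=Rot.from_euler("xyz",s["orientation"],degrees=True)
    T=Rot.from_euler("xyz",[180,0,yaw],degrees=True)
    d=R.inv().apply(np.array([x,y,z])-s["position"])*1000
    print("shift",d.round(1),"turn",(R.inv()*T).as_rotvec().round(4),"pos",s["position"].round(4),s["orientation"].round(2),"F",s["wrist_force"].round(1),"t",round(s["time_s"],2),"w",round(s["width"],3))
def rect(p,box,hue,smin,zr,pr=None):
    W=cloud(p); hsv=cv2.cvtColor(p["image"],cv2.COLOR_RGB2HSV); H,S=hsv[...,0],hsv[...,1]
    m=(H>=hue[0])&(H<=hue[1])&(S>smin)&(W[...,2]>zr[0])&(W[...,2]<zr[1])
    if box: k=np.zeros_like(m); k[box[1]:box[3],box[0]:box[2]]=1; m&=k
    n,lab,st,_=cv2.connectedComponentsWithStats(m.astype(np.uint8)); i=1+np.argmax(st[1:,4]); q=W[lab==i]
    print(i,st[i],np.median(q[:,2]).round(4),cv2.minAreaRect((q[:,:2]*1000).astype(np.float32))); return q
E
python3 -m creep '40 -34 0 0 0 0.05 1; 80 -68 0 0 0 0.10 1; 120 -102 0 0 0 0.15 1; 160 -136 10 0 0 0.2 1; 200 -171 20 0 0 0.26 1; 240 -205 40 0 0 0.31 1; 280 -240 60 0 0 0.36 1; 319 -273 80 0 0 0.412 1; 319 -273 80 0 0 0.412 1; 319 -273 80 0 0 0.412 1'
python3 - <<'E'
from h import *
to(.424,-.288,.001,-6.3)
p=camera("wrist"); save(p,"w1.png"); rect(p,None,(4,20),150,(.012,.028)); print(p["xyz"],p["rotation"])
p=camera("top"); rect(p,(378,222,408,272),(4,20),150,(.012,.028))
E
```

```text
time_s: 2.6
position: [0.4244, -0.2894, 0.1518]
orientation: [179.9, -0.0, -6.3]
wrist_force: [0.3, 0.2, 0.9]
width: 1.003
shift [ -0.6  -1.5 150.8] turn [ 0.001  -0.0006  0.0006] pos [ 0.4244 -0.2894  0.1518] [ 1.7994e+02 -3.0000e-02 -6.2600e+00] F [0.3 0.2 0.9] t 2.6 w 1.003
1 [  279    35    69   181 11481] 0.02 ((470.65087890625, -290.86328125), (50.12022018432617, 139.12379455566406), 83.81855010986328)
[ 0.49485273 -0.29736075  0.29448433] [-1.60798129e+01 -6.21624976e-02 -9.62441863e+01]
1 [385 226  16  28 376] 0.0198 ((494.74310302734375, -295.1914978027344), (49.821563720703125, 89.89137268066406), 83.19082641601562)
```

View pics/w1.png

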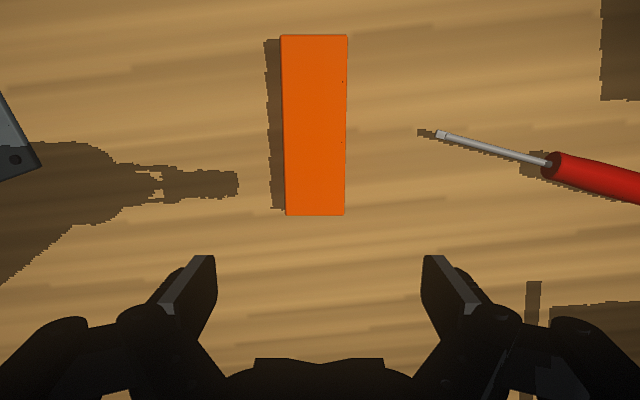

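The wrist view shows the whole orange plate at px (281–347, 35–215), centred between the jaws. The wrist camera sits on the tool's +x side, so at placing it would be next to the rod. I'll look at the blue plate from near first, then grip with the tool half-turned.

```bash

python3 -m creep '-1 -48 -15 0 0 -0.05 1; -2 -96 -30 0 0 -0.1 1; -3 -145 -48 0 0 -0.16 1; -4 -193 -48 0 0 -0.21 1; -5 -242 -48 0 0 -0.27 1; -6 -290 -48 0 0 -0.319 1; -6 -290 -48 0 0 -0.319 1; -6 -290 -48 0 0 -0.319 1'
python3 - <<'E'
from h import *
p=camera("wrist"); save(p,"w2.png"); 
q=rect(p,None,(95,130),100,(.018,.038)); np.save("blue.npy",q)
rect(p,None,(40,90),70,(.125,.155))
W=cloud(p); m=(W[...,2]>.24)&(W[...,2]<.27); print("knob",m.sum(),W[m].mean(0) if m.any() else 0, W[m][:,:2].min(0),W[m][:,:2].max(0))
m=(W[...,2]>.004)&(W[...,2]<.012); 
# blue edges: end edge & side lines in frame yaw a
for a in (11,11.5,12,12.5,13,13.5):
    c,s=np.cos(np.radians(a)),np.sin(np.radians(a)); u=q[:,0]*c+q[:,1]*s; v=-q[:,0]*s+q[:,1]*c
    print(a,u.min().round(4),u.max().round(4),v.min().round(4),v.max().round(4),"w",np.ptp(v).round(4))
to(.424,-.288,.15,173.8)
E
```

```text
time_s: 3.7
position: [0.4504, -0.0012, 0.1999]
orientation: [179.9, -0.1, 11.9]
wrist_force: [0.9, 0.2, 0.3]
width: 1.0
1 [ 283   11   60  139 7418] 0.028 ((530.9981689453125, 20.0521240234375), (113.24732208251953, 49.64678192138672), 12.098474502563477)
1 [ 276    0   67   19 1178] 0.1411 ((564.09619140625, 27.298675537109375), (6.493826866149902, 34.73524856567383), 12.099428176879883)
knob 16972 [ 4.56756000e-01 -5.12107265e-05  2.62085277e-01] [ 0.42600044 -0.07460922] [0.47907685 0.07389185]
11 0.4682 0.5821 -0.1069 -0.0561 w 0.0508
11.5 0.4676 0.5812 -0.1112 -0.061 w 0.0502
12 0.4669 0.5802 -0.1156 -0.0659 w 0.0496
12.5 0.466 0.5792 -0.1204 -0.0703 w 0.0501
13 0.465 0.5781 -0.1252 -0.0745 w 0.0507
13.5 0.4639 0.577 -0.1302 -0.0787 w 0.0516
shift [-84.6 275.   49.9] turn [ 1.1000e-03  1.0000e-03 -2.8267e+00] pos [ 0.4504 -0.0015  0.1998] [ 1.7995e+02 -4.0000e-02  1.1840e+01] F [-0.5 -0.1 -0.1] t 3.75 w 1.0
```

View pics/w2.png

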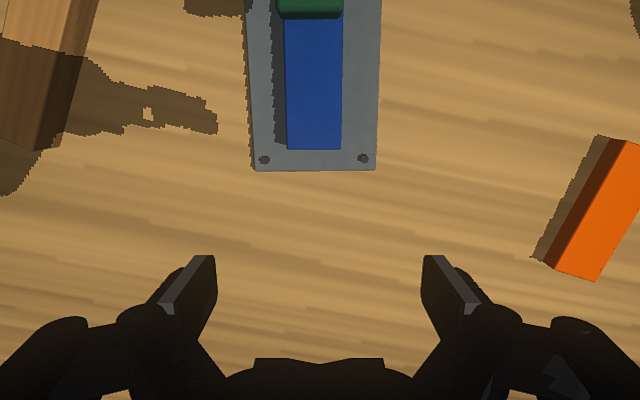

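Wrist view: the blue plate shows at px (283–343, 20–150) with its near end fully visible, yaw about 12.05° and centre about (0.5436, 0.0228). Next, the half-turn and back to the orange plate.

```bash

python3 -m creep '-4 14 0 0 0 -0.18 1; -10 35 0 0 0 -0.36 1; -17 56 0 0 0 -0.54 1; -25 84 0 0 0 -0.72 1; -33 110 0 0 0 -0.9 1; -42 140 0 0 0 -1.08 1; -50 167 0 0 0 -1.26 1; -58 194 10 0 0 -1.44 1; -66 220 20 0 0 -1.62 1; -74 246 30 0 0 -1.8 1'
python3 - <<'E'
from h import *
to(.426,-.286,.10,173.8)
p=camera("wrist"); W=cloud(p); s=sense(); R=Rot.from_euler("xyz",s["orientation"],degrees=True)
print(p["cx"])
for row in (262,275,290):
    z=p["range_z"][row]; L=[i for i in range(140,320) if 0<z[i]<.2]; Rr=[i for i in range(320,520) if 0<z[i]<.2]
    if L and Rr:
        for i in (max(L),min(Rr)): print(row,i,z[i].round(4),(R.inv().apply(W[row,i]-s["position"])*1000).round(1))
E
```

```text
time_s: 5.0
position: [0.4276, -0.2589, 0.1692]
orientation: [-180.0, 0.0, 115.2]
wrist_force: [1.0, -0.6, 0.4]
width: 1.004
shift [-23.8 -13.   69.2] turn [-3.0000e-04  5.0000e-04 -1.0222e+00] pos [ 0.4276 -0.2589  0.1692] [-1.8000e+02  3.0000e-02  1.1523e+02] F [ 1.  -0.6  0.4] t 5.0 w 1.004
318.72077019432015
262 214 0.1414 [  7.3 -40.9 -15.2]
262 423 0.1412 [  7.2  44.5 -15.5]
275 215 0.1423 [  1.8 -40.8 -15.8]
275 422 0.1436 [  0.9  44.8 -14.8]
290 217 0.1464 [ -6.3 -41.2 -13.9]
290 420 0.1455 [ -6.1  44.5 -14.8]
```

```bash

python3 -m creep '-4 -2 10 0 0 -0.18 1; -8 -4 20 0 0 -0.36 1; -12 -6 30 0 0 -0.54 1; -16 -9 50 0 0 -0.72 1; -20 -11 69 0 0 -0.9 1; -24 -13 69 0 0 -1.022 1; -24 -13 69 0 0 -1.022 1;  -24 -13 69 0 0 -1.022 1'
python3 - <<'E'
from h import *
to(.426,-.286,.001,173.8)
p=camera("wrist"); save(p,"w3.png"); rect(p,None,(4,20),150,(.012,.028))
W=cloud(p); s=sense(); R=Rot.from_euler("xyz",s["orientation"],degrees=True)
for row in (262,290):
    z=p["range_z"][row]; L=[i for i in range(140,320) if 0<z[i]<.16]; Rr=[i for i in range(320,520) if 0<z[i]<.16]
    for i in (max(L),min(Rr)): print(row,i,z[i].round(4),(R.inv().apply(W[row,i]-s["position"])*1000).round(1))
E
```

```text
time_s: 6.05
position: [0.4268, -0.2841, 0.1007]
orientation: [-180.0, 0.0, 173.4]
wrist_force: [0.2, 0.1, -0.4]
width: 1.003
shift [ 0.7 -2.  99.7] turn [-0.0004  0.0005 -0.0064] pos [ 0.4268 -0.2841  0.1007] [-1.7998e+02  3.0000e-02  1.7343e+02] F [ 0.2  0.1 -0.4] t 6.05 w 1.003
1 [  278   167    76   181 12597] 0.02 ((470.86572265625, -291.20208740234375), (50.15280532836914, 140.7124786376953), 83.83956146240234)
262 214 0.1421 [  5.4 -43.6 -13.3]
262 423 0.1415 [  5.6  42.1 -13.8]
290 217 0.1457 [ -7.6 -43.5 -13.3]
290 420 0.1454 [ -7.5  42.  -13.6]
```

```bash

python3 -m creep '1 -2 40 0 0 -0.006 1; 1 -2 75 0 0 -0.006 1; 1 -2 99.5 0 0 -0.006 1; 1 -2 99.5 0 0 -0.006 1; 1 -2 99.5 0 0 -0.006 0.5; 1 -2 99.5 0 0 -0.006 0.4; 1 -2 99.5 0 0 -0.006 0.3; 1 -2 99.5 0 0 -0.006 0.3; 1 -2 99.5 0 0 -0.006 0.3; 1 -2 99.5 0 0 -0.006 0.3' 50
python3 - <<'E'
from h import *
to(.426,-.286,.10,173.8)
p=camera("wrist"); save(p,"w4.png"); rect(p,None,(4,20),150,(.012,.03))
E
```

```text
time_s: 7.35
position: [0.427, -0.2864, 0.0028]
orientation: [-179.9, 0.2, 174.0]
wrist_force: [-0.5, 0.6, 7.0]
width: 0.571
shift [  0.8   0.1 -97.3] turn [-0.0021  0.0027  0.0032] pos [ 0.427  -0.2864  0.0028] [-1.7988e+02  1.5000e-01  1.7398e+02] F [-0.5  0.6  7. ] t 7.35 w 0.571
1 [  250   212   139   152 18209] 0.02 ((434.7740173339844, -287.4192199707031), (51.994544982910156, 67.96483612060547), 84.36951446533203)
```

View pics/w4.png

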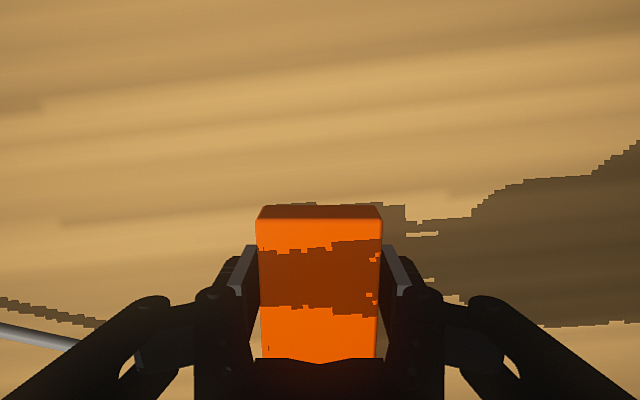

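The plate is gripped, with its near end at px (256–382, 205–360). The fingertips press on the bench (7 N), so I'll regrip 5 mm higher to keep them off the blue plate later.

```bash

python3 -m creep '0 0 0 0 0 0 0.7; 0 0 -5 0 0 0 0.7; 0 0 -5 0 0 0 0.7; 0 0 -5 0 0 0 0.3; 0 0 -5 0 0 0 0.3; 0 0 -5 0 0 0 0.3; 0 0 -5 0 0 0 0.3; 0 0 -5 0 0 0 0.3' 60
python3 - <<'E'
from h import *
to(.426,-.286,.10,173.8)
p=camera("wrist"); q=rect(p,None,(4,20),110,(.012,.03))
s=sense();R=Rot.from_euler("xyz",s["orientation"],degrees=True);t=R.inv().apply(q-s["position"])*1000
print("tool x max, y, z",t.max(0),t.min(0))
E
```

```text
time_s: 8.4
position: [0.4262, -0.2856, 0.0063]
orientation: [-180.0, 0.0, 174.0]
wrist_force: [-1.5, -0.1, 5.8]
width: 0.564
shift [  0.1  -0.5 -93.7] turn [-0.0006  0.0007  0.0034] pos [ 0.4262 -0.2856  0.0063] [-1.7997e+02  4.0000e-02  1.7400e+02] F [-1.5 -0.1  5.8] t 8.4 w 0.564
1 [  251   211   136   153 17644] 0.02 ((436.1933898925781, -287.2633972167969), (51.925537109375, 69.94697570800781), 83.2197036743164)
tool x max, y, z [24.99824411 25.59600401 -5.72380342] [-45.17628046 -26.34111855 -23.68609531]
```

```bash

python3 -m creep '0 0 -12 0 0 0 0.3; 0 5 -35 0 0 0 0.3; 3 35 -49 0 0 -0.03 0.3; 7 80 -49 0 0 -0.08 0.3; 12 130 -49 0 0 -0.14 0.3; 16 180 -49 0 0 -0.2 0.3; 20 230 -49 0 0 -0.26 0.3; 23 265 -49 0 0 -0.3 0.3; 24.5 283 -49 0 0 -0.315 0.3; 24.5 283 -49 0 0 -0.315 0.3'
python3 - <<'E'
from h import *
to(.4996,.0134,.055,-167.95)
p=camera("wrist"); q=rect(p,None,(4,20),110,(.05,.08))
s=sense();R=Rot.from_euler("xyz",s["orientation"],degrees=True);t=R.inv().apply(q-s["position"])*1000
print("tool x max, y, z",t.max(0),t.min(0))
p=camera("scene"); cv2.imwrite("pics/s1.png",cv2.resize(p["image"][120:320,220:460,::-1],None,fx=3,fy=3,interpolation=cv2.INTER_CUBIC))
p=camera("top");rect(p,(240,170,420,300),(4,20),110,(.05,.085));rect(p,(240,170,420,300),(95,130),100,(.02,.04))
E
```

```text
time_s: 9.7
position: [0.4301, -0.0, 0.0544]
orientation: [180.0, -0.1, -167.8]
wrist_force: [0.4, 1.0, -1.9]
width: 0.564
shift [-70.8  -1.6  -0.7] turn [ 0.0006 -0.0015  0.0024] pos [ 0.4301 -0.      0.0544] [ 1.7997e+02 -8.0000e-02 -1.6781e+02] F [ 0.4  1.  -1.9] t 9.7 w 0.564
1 [  251   205   137   159 18537] 0.068 ((439.9309387207031, 1.5878143310546875), (70.1012191772461, 51.76572799682617), 11.965283393859863)
tool x max, y, z [25.32905558 26.29595111  4.55859609] [-44.81913309 -25.46966963 -25.41172853]
4 [292 224  19  20 265] 0.0678 ((510.06396484375, 12.650211334228516), (67.15237426757812, 48.900611877441406), 12.106977462768555)
1 [290 205  15  20 121] 0.0278 ((579.9524536132812, 29.758825302124023), (61.03318786621094, 47.06753158569336), 12.112552642822266)
```

View pics/s1.png

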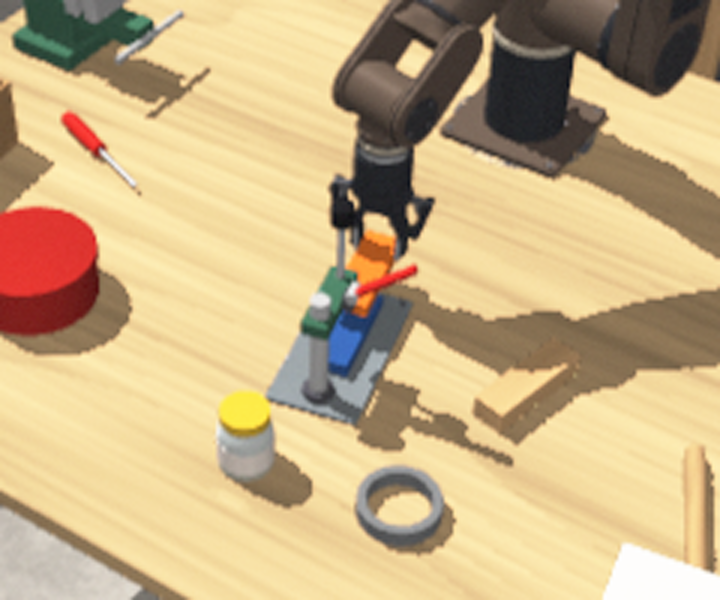

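Scene view: the orange plate is held over the blue plate's outer part at px (370,265), the rod and knob are clear, and the bystanders haven't moved. Sliding it in under the foot.

```bash

python3 -m creep '-15 0 0 0 0 0 0.3; -35 0 0 0 0 0 0.3; -55 0 0 0 0 0 0.3; -69 0 0 0 0 0 0.3; -69 0 0 0 0 0 0.3; -69 0 0 0 0 0 0.3; -69 0 0 0 0 0 0.3'
python3 - <<'E'
from h import *
to(.4996,.0134,.035,-167.95)
p=camera("wrist"); save(p,"w5.png"); q=rect(p,None,(4,20),110,(.05,.08)); rect(p,None,(95,130),100,(.02,.04))
to(.4996,.0134,.035,-167.95)
E
```

```text
time_s: 10.72
position: [0.4978, 0.0132, 0.0546]
orientation: [180.0, -0.0, -168.0]
wrist_force: [-0.8, 0.1, -1.3]
width: 0.567
shift [-1.8 -0.1 19.6] turn [ 0.0003 -0.0008 -0.0003] pos [0.4978 0.0132 0.0546] [ 1.7998e+02 -4.0000e-02 -1.6797e+02] F [-0.8  0.1 -1.3] t 10.72 w 0.567
1 [  250   205   138   159 18480] 0.0682 ((507.93975830078125, 14.592592239379883), (70.35527038574219, 51.72273254394531), 11.393238067626953)
1 [272 193  96  12 783] 0.0278 ((477.85028076171875, 8.705345153808594), (5.310921669006348, 48.820579528808594), 11.870389938354492)
shift [-1.7 -0.1 19.7] turn [ 0.0002 -0.0005 -0.0003] pos [0.4979 0.0132 0.0547] [ 1.7999e+02 -3.0000e-02 -1.6797e+02] F [ 0.   0.2 -1.3] t 10.78 w 0.567
```

View pics/w5.png

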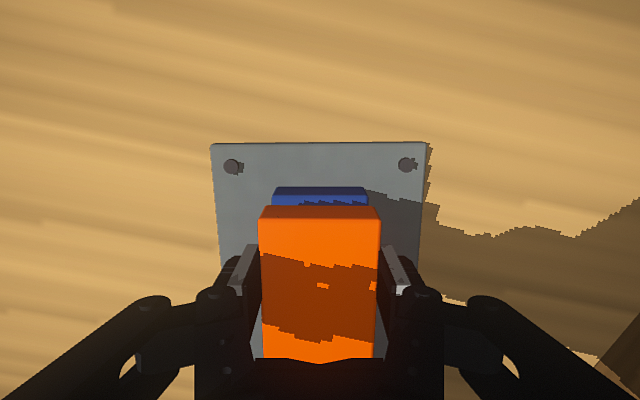

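Wrist view: the blue plate's end (px 272–368) and the orange plate's end (px 260–381) are centred on each other, and the ends differ by the 1.8 mm I'm about to correct. Now lowering.

```bash

python3 -m creep '-1.8 0 5 0 0 0 0.3; -1.8 0 12 0 0 0 0.3; -1.8 0 17 0 0 0 0.3; -1.8 0 19 0 0 0 0.3; -1.8 0 20 0 0 0 0.3; -1.8 0 20.5 0 0 0 0.3; -1.8 0 20.5 0 0 0 0.3'
python3 - <<'E'
from h import *
to(.4996,.0134,.034,-167.95)
p=camera("wrist"); save(p,"w6.png"); q=rect(p,None,(4,20),110,(.03,.06)); print(q[:,2].min())
for h in (0,): rect(p,None,(95,130),100,(.005,.04))
E
```

```text
time_s: 11.65
position: [0.5005, 0.0136, 0.0346]
orientation: [-180.0, 0.0, -168.0]
wrist_force: [-0.2, -0.5, -1.5]
width: 0.568
shift [1.  0.  0.6] turn [-0.0002  0.0005 -0.0001] pos [0.5005 0.0136 0.0346] [-1.7999e+02  3.0000e-02 -1.6795e+02] F [-0.2 -0.5 -1.5] t 11.65 w 0.568
1 [  251   205   137   159 18483] 0.0481 ((510.55218505859375, 15.123296737670898), (70.36128234863281, 51.59125518798828), 11.355598449707031)
0.030030474160563564
1 [266 192 109  15 490] 0.0275 ((476.1788635253906, 8.51895523071289), (2.8724215030670166, 49.05732727050781), 10.886993408203125)
```

View pics/w6.png

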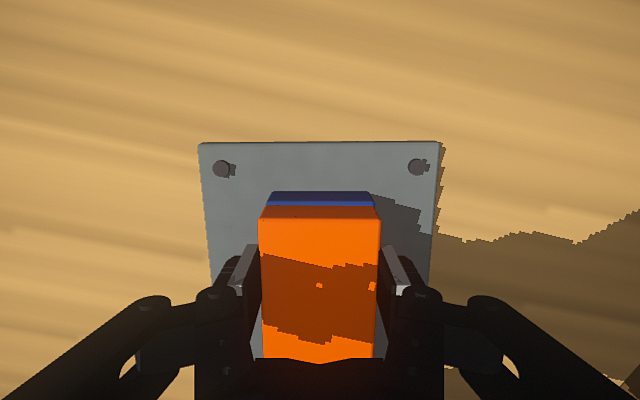

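```bash
cat >> h.py <<'E'
def ends(p):
    im=p["image"].astype(int); Rm=Rot.from_euler("xyz",p["rotation"],degrees=True).as_matrix(); C=np.array(p["xyz"])
    def u(c,r,z):
        d=Rm@np.array([(c-p["cx"])/p["fx"],-(r-p["cy"])/p["fy"],-1]); w=C+d*(z-C[2])/d[2]
        a=np.radians(12.05); return w[0]*np.cos(a)+w[1]*np.sin(a)
    print(*["%d:%s"%(r,im[r,305:335].mean(0).round().astype(int)) for r in range(188,222)],sep=" ")
    return u
E
python3 - <<'E'
from h import *
p=camera("wrist"); u=ends(p)
print([(r,[round(u(320,r-.5,z)*1000,1) for z in (.008,.028,.048)]) for r in range(190,222,2)]); to(.4996,.0134,.034,-167.95)
E
```

```text
188:[122 123 121] 189:[126 127 124] 190:[122 124 121] 191:[47 48 69] 192:[43 39 61] 193:[46 43 64] 194:[47 44 66] 195:[48 45 67] 196:[48 45 67] 197:[49 45 69] 198:[49 44 68] 199:[49 44 66] 200:[50 49 78] 201:[ 54  65 114] 202:[ 58  76 140] 203:[ 57  77 143] 204:[ 57  79 146] 205:[82 70 99] 206:[130  49   5] 207:[126  51  17] 208:[126  53  18] 209:[128  54  18] 210:[129  54  18] 211:[130  54  18] 212:[131  54  17] 213:[131  54  18] 214:[134  55  17] 215:[134  55  17] 216:[132  54  17] 217:[134  55  17] 218:[179  72  15] 219:[221  91  12] 220:[238 105   9] 221:[237 104   9]
[(190, [np.float64(466.5), np.float64(461.3), np.float64(456.0)]), (192, [np.float64(467.6), np.float64(462.2), np.float64(456.8)]), (194, [np.float64(468.6), np.float64(463.1), np.float64(457.6)]), (196, [np.float64(469.7), np.float64(464.1), np.float64(458.5)]), (198, [np.float64(470.7), np.float64(465.0), np.float64(459.3)]), (200, [np.float64(471.8), np.float64(465.9), np.float64(460.1)]), (202, [np.float64(472.8), np.float64(466.9), np.float64(460.9)]), (204, [np.float64(473.9), np.float64(467.8), np.float64(461.7)]), (206, [np.float64(475.0), np.float64(468.7), np.float64(462.5)]), (208, [np.float64(476.1), np.float64(469.7), np.float64(463.3)]), (210, [np.float64(477.1), np.float64(470.6), np.float64(464.2)]), (212, [np.float64(478.2), np.float64(471.6), np.float64(465.0)]), (214, [np.float64(479.3), np.float64(472.6), np.float64(465.8)]), (216, [np.float64(480.4), np.float64(473.5), np.float64(466.6)]), (218, [np.float64(481.5), np.float64(474.5), np.float64(467.5)]), (220, [np.float64(482.6), np.float64(475.4), np.float64(468.3)])]
shift [0.9 0.  0.6] turn [-0.0002  0.0005 -0.0001] pos [0.5005 0.0135 0.0346] [-1.7999e+02  3.0000e-02 -1.6796e+02] F [-0.2  1.  -1.2] t 11.75 w 0.567
```

```bash

python3 -m creep '0.7 0 -0.3 0 0 0 0.3; 1.3 0 -0.3 0 0 0 0.3; 1.3 0 -0.3 0 0 0 0.3; 1.3 0 0.3 0 0 0 0.3; 1.3 0 0.8 0 0 0 0.3; 1.3 0 0.8 0 0 0 0.3'
python3 - <<'E'
from h import *
to(.4996,.0134,.034,-167.95)
p=camera("wrist"); u=ends(p)
print([(r,[round(float(u(320,r-.5,z))*1000,1) for z in (.008,.028,.048)]) for r in range(190,222,2)]); to(.4996,.0134,.034,-167.95)
E
```

```text
time_s: 12.5
position: [0.4991, 0.0133, 0.0343]
orientation: [180.0, -0.0, -168.0]
wrist_force: [-3.7, 0.3, 4.7]
width: 0.566
shift [-0.5  0.   0.3] turn [ 0.0001 -0.0007 -0.    ] pos [0.4991 0.0133 0.0343] [ 1.7999e+02 -4.0000e-02 -1.6795e+02] F [-3.7  0.3  4.7] t 12.5 w 0.566
188:[122 123 121] 189:[122 122 120] 190:[122 122 120] 191:[123 123 121] 192:[126 127 124] 193:[122 123 120] 194:[49 49 68] 195:[45 39 60] 196:[48 43 64] 197:[49 44 66] 198:[49 45 66] 199:[50 45 67] 200:[50 45 68] 201:[50 45 68] 202:[51 44 66] 203:[49 46 73] 204:[ 53  61 106] 205:[80 69 97] 206:[130  51   8] 207:[126  53  18] 208:[125  53  19] 209:[127  54  20] 210:[128  55  19] 211:[130  55  19] 212:[131  54  18] 213:[131  55  18] 214:[132  55  18] 215:[133  55  18] 216:[132  54  18] 217:[136  56  17] 218:[183  74  15] 219:[223  93  13] 220:[237 104  11] 221:[236 104  10]
[(190, [465.0, 459.8, 454.5]), (192, [466.0, 460.7, 455.3]), (194, [467.1, 461.6, 456.1]), (196, [468.1, 462.5, 456.9]), (198, [469.2, 463.5, 457.7]), (200, [470.2, 464.4, 458.6]), (202, [471.3, 465.3, 459.4]), (204, [472.3, 466.3, 460.2]), (206, [473.4, 467.2, 461.0]), (208, [474.5, 468.1, 461.8]), (210, [475.6, 469.1, 462.6]), (212, [476.6, 470.0, 463.5]), (214, [477.7, 471.0, 464.3]), (216, [478.8, 472.0, 465.1]), (218, [479.9, 472.9, 465.9]), (220, [481.0, 473.9, 466.8])]
shift [-0.6  0.   0.3] turn [ 0.0001 -0.0007  0.    ] pos [0.4991 0.0133 0.0343] [ 1.8000e+02 -4.0000e-02 -1.6795e+02] F [-3.   0.3  4.1] t 12.55 w 0.569
```

Ends now agree within about 0.3 mm and the plate rests with 4 N. Release and lift straight up.

```bash

python3 -m creep '0 0 -0.5 0 0 0 0.3; 0 0 -0.5 0 0 0 0.62; 0 0 -0.5 0 0 0 0.75; 0 0 -0.5 0 0 0 0.85; 0 0 -0.5 0 0 0 0.85; 0 0 -20 0 0 0 0.85; 0 0 -50 0 0 0 0.85; 0 0 -80 0 0 0 0.85;  0 0 -80 0 0 0 0.85; 0 0 -80 0 0 0 0.85'
python3 - <<'E'
from h import *
to(.4996,.0134,.034,-167.95)
p=camera("wrist"); save(p,"w7.png"); a=rect(p,None,(4,20),110,(.035,.06)); b=rect(p,None,(95,130),100,(.002,.04))
p=camera("top"); save(p,"t2.png"); a=rect(p,(240,170,330,300),(4,20),110,(.035,.06)); W=cloud(p); m=(W[...,2]>.23)&(W[...,2]<.27);m[:,:280]=0;m[:,310:]=0;m[:190]=0;m[225:]=0;print("knob",m.sum(),W[m].mean(0))
to(.577,.028,.28,-167.95)
E
```

```text
time_s: 13.8
position: [0.4984, 0.0134, 0.1126]
orientation: [180.0, -0.1, -168.0]
wrist_force: [0.1, 0.3, 0.2]
width: 0.851
shift [-1.3 -0.3 78.6] turn [ 0.0005 -0.0012 -0.0002] pos [0.4984 0.0134 0.1126] [ 1.7997e+02 -7.0000e-02 -1.6796e+02] F [0.1 0.3 0.2] t 13.8 w 0.851
1 [  278   173    81   191 13964] 0.048 ((542.899658203125, 21.51943588256836), (138.51211547851562, 50.114784240722656), 11.505146026611328)
1 [310 171  46   2  46] 0.0269 ((473.7659912109375, 17.10344696044922), (0.8653598427772522, 30.266616821289062), 11.052165031433105)
1 [300 204   4  10  24] 0.047 ((598.5421142578125, 10.28482437133789), (31.235992431640625, 7.3150482177734375), 13.432848930358887)
knob 99 [0.57627739 0.02802403 0.2515441 ]
shift [ -79.9   -2.1 -168.3] turn [ 0.0011 -0.0027 -0.0002] pos [0.4979 0.0135 0.1119] [ 1.7994e+02 -1.6000e-01 -1.6796e+02] F [-0.5  0.5  0.8] t 13.9 w 0.847
```

View pics/w7.png

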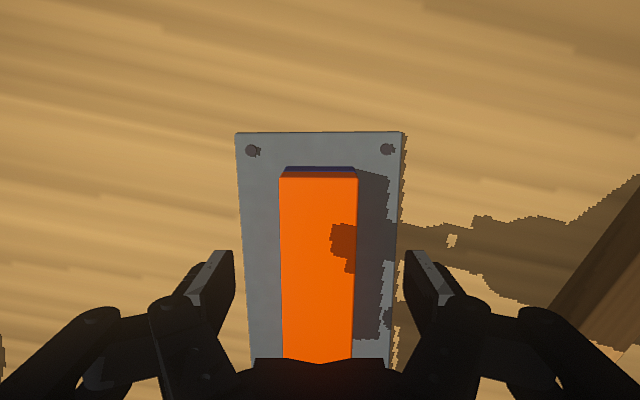

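Wrist view: the orange plate covers the blue one, and only the thin end face of the blue shows at px (287–354, 167–172), centred below the orange end (280–358). I'll rise, shut the fingers and check the yaw from higher up.

```bash

python3 -m creep '0 0 -45 0 0 0 0.5; 0 0 -90 0 0 0 0.3; 0 0 -135 0 0 0 0; 0 0 -175 0 0 0 0; 0 0 -175 0 0 0 0;  0 0 -175 0 0 0 0; 0 0 -175 0 0 0 0; 0 0 -175 0 0 0 0' 30
cat >> h.py <<'E'
def sides(p,z,hue,rows):
    hsv=cv2.cvtColor(p["image"],cv2.COLOR_RGB2HSV); im=p["image"].astype(float); Rm=Rot.from_euler("xyz",p["rotation"],degrees=True).as_matrix(); C=np.array(p["xyz"])
    out=[]
    for r in rows:
        m=(hsv[r,:,0]>=hue[0])&(hsv[r,:,0]<=hue[1])&(hsv[r,:,1]>140); n,l,s,_=cv2.connectedComponentsWithStats(m[None].astype(np.uint8))
        if n<2: continue
        i=1+np.argmax(s[1:,4]); e=[s[i,0]-.5,s[i,0]+s[i,2]-.5]
        for k,c in enumerate(e):
            d=Rm@np.array([(c-p["cx"])/p["fx"],-(r-p["cy"])/p["fy"],-1]); w=C+d*(z-C[2])/d[2]; out.append((k,w[0],w[1]))
    out=np.array(out); 
    for k in (0,1):
        q=out[out[:,0]==k][:,1:].astype(np.float32); vx,vy,x0,y0=cv2.fitLine(q,cv2.DIST_HUBER,0,.0005,.001).ravel(); a=np.degrees(np.arctan(vy/vx))
        t=np.radians(12.05); print(k,len(q),"yaw",round(float(a),2),"v",round(float(-x0*np.sin(t)+y0*np.cos(t))*1000,2),"at u",round(float(x0*np.cos(t)+y0*np.sin(t))*1000,1))
E
python3 - <<'E'
from h import *
p=camera("wrist"); save(p,"w8.png"); a=rect(p,None,(4,20),110,(.035,.06)); t=np.isfinite
hs=cv2.cvtColor(p["image"],cv2.COLOR_RGB2HSV); m=(hs[...,0]>=4)&(hs[...,0]<=14)&(hs[...,1]>200); ys=np.where(m[:,300:340].sum(1)>25)[0]; print(ys.min(),ys.max())
sides(p,.048,(3,16),range(ys.min()+8,min(ys.max()-5,ys.min()+100)))
to(.577,.028,.275,-167.95)
E
```

```text
time_s: 14.9
position: [0.4984, 0.0134, 0.2868]
orientation: [179.9, -0.2, -168.0]
wrist_force: [0.7, 1.2, -0.4]
width: 0.002
1 [ 296  142   45  111 4411] 0.048 ((539.4458618164062, 20.646282196044922), (130.88746643066406, 50.046852111816406), 11.539063453674316)
142 241
0 86 yaw -69.65 v -258.39 at u 523.3
1 86 yaw -69.37 v -203.87 at u 523.3
shift [-79.8  -2.1  12.1] turn [ 0.0009 -0.0021 -0.0001] pos [0.4986 0.0134 0.2872] [ 1.7995e+02 -1.2000e-01 -1.6796e+02] F [-0.  -0.7 -0.4] t 14.95 w 0.004
```

```bash
sed -i 's/hsv\[r,:,1\]>140/hsv[r,:,1]>205/' h.py
python3 - <<'E'
from h import *
p=camera("wrist"); sides(p,.048,(3,14),range(150,215)); rect(p,None,(4,20),110,(.035,.06))
to(.577,.028,.275,-167.95)
E
```

```text
0 65 yaw 11.05 v -116.47 at u 506.6
1 65 yaw 11.67 v -67.41 at u 511.2
1 [ 296  142   45  111 4395] 0.048 ((539.63916015625, 20.831695556640625), (131.25973510742188, 50.098243713378906), 11.888827323913574)
shift [-79.6  -2.   12.5] turn [ 0.0006 -0.0015 -0.0002] pos [0.4987 0.0133 0.2876] [ 1.7996e+02 -9.0000e-02 -1.6796e+02] F [ 0.6 -0.6 -0.3] t 15.0 w 0.007
```

View pics/w8.png

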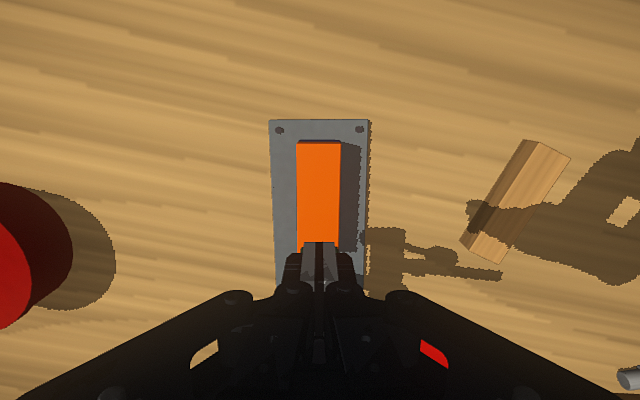

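Higher view: the orange plate sits at px (296–341, 142–250) on the base. Yaw readings scatter between 11.1° and 11.9°, against 12.05° for the blue plate. I'll check the side faces obliquely from the -y side before touching the rod.

```bash

python3 -m creep '0 -25 10 0 0 0 0; 0 -50 40 0 0 0 0; 0 -75 80 0 0 0 0; 0 -90 120 0 0 0 0; 0 -90 150 0 0 0 0; 0 -90 150 0 0 0 0; 0 -90 150 0 0 0 0; 0 -90 150 0 0 0 0'
python3 - <<'E'
from h import *
p=camera("wrist"); r=spot_in(p,"orange_plate"); print(r[:1]); np.savez("w9.npz",**{k:np.array(p[k]) for k in p})
l,t,rr,b=[int(x) for x in r[0]["box"]]; l-=25;t-=25;rr+=30;b+=15; l=max(l,0);t=max(t,0); c=p["image"][t:b,l:rr,::-1]; f=min(780/c.shape[1],590/c.shape[0]); print(l,t,f)
cv2.imwrite("pics/w9.png",cv2.resize(c,None,fx=f,fy=f,interpolation=cv2.INTER_CUBIC)); to(.577,.028,.275,-167.95)
E
```

```text
time_s: 16.0
position: [0.5191, -0.0749, 0.1406]
orientation: [-179.9, 0.2, -167.9]
wrist_force: [-0.1, 0.3, 0.7]
width: 0.001
[{'box': [397.7, 160.0, 483.4, 315.7], 'score': 0.84}]
372 135 3.0256410256410255
shift [ -78.8   88.2 -134.7] turn [-0.0016  0.0026  0.0003] pos [ 0.5187 -0.0748  0.1402] [-1.7991e+02  1.5000e-01 -1.6793e+02] F [0.7 0.7 0.9] t 16.1 w -0.004
```

View pics/w9.png

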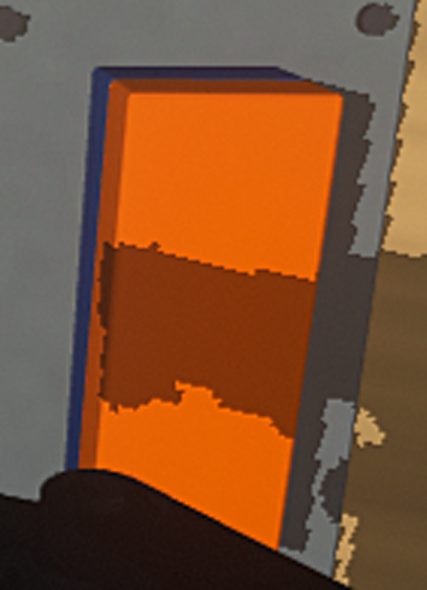

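```bash
cat > edge.py <<'E'
import sys
from h import *
def edges(p,rows,x0,x1,side=-1):
    # subpixel along rows (columns ordered from outside inwards if side=-1)
    im=p["image"].astype(float); Rm=Rot.from_euler("xyz",p["rotation"],degrees=True).as_matrix(); C=np.array(p["xyz"]); a=np.radians(12.05)
    res={.008:[],.028:[],.048:[]}
    def w(c,r,z):
        d=Rm@np.array([(c-p["cx"])/p["fx"],-(r-p["cy"])/p["fy"],-1]); q=C+d*(z-C[2])/d[2]; return q[0]*np.cos(a)+q[1]*np.sin(a),-q[0]*np.sin(a)+q[1]*np.cos(a)
    for r in rows:
        L=im[r,x0:x1]; idx=np.arange(x0,x1)
        if side>0: L=L[::-1]; idx=idx[::-1]
        G=L[:,1]; D=L[:,0]-L[:,2]
        j=np.argmax(D>20) # blue(-)->orange(+)
        if j<6: continue
        f=j-1+(20-D[j-1])/(D[j]-D[j-1]); 
        k=j-1
        while k>0 and G[k]<75: k-=1
        g=k+(G[k]-80)/(G[k]-G[k+1]) if G[k]>80 else np.nan
        R=L[:,0]; m=j+1
        while m<len(R)-1 and R[m]<185: m+=1
        h=m-1+(185-R[m-1])/(R[m]-R[m-1])
        s=1 if side<0 else -1
        for z,c in ((.008,g),(.028,f),(.048,h)):
            if np.isfinite(c) and h-f<12: res[z].append(w(idx[0]+s*c,r,z))
    for z,q in res.items():
        q=np.array(q); 
        if len(q)<8: print(z,len(q)); continue
        f=np.polyfit(q[:,0],q[:,1],1); rr=q[:,1]-np.polyval(f,q[:,0]); q=q[abs(rr)<2*np.median(abs(rr))+.0003]; f=np.polyfit(q[:,0],q[:,1],1)
        print(z,len(q),"v@.47,.54,.60 mm",(np.polyval(f,[.47,.54,.60])*1000).round(2),"yaw",round(12.05+np.degrees(f[0]),2))
E
python3 - <<'E'
from edge import *
p=dict(np.load("w9.npz"))
print(p["image"][200,392:412].tolist())
edges(p,list(range(170,215)),385,425)
edges(p,list(range(272,288)),385,425)
edges(p,list(range(170,215))+list(range(272,288)),385,425)
E
```

```text
[[111, 111, 109], [114, 113, 111], [111, 111, 109], [111, 111, 108], [113, 114, 110], [114, 115, 110], [121, 119, 114], [85, 87, 97], [51, 52, 80], [48, 48, 80], [49, 51, 83], [45, 51, 86], [36, 50, 92], [149, 62, 36], [160, 65, 13], [157, 64, 17], [160, 66, 19], [162, 67, 20], [153, 63, 19], [205, 84, 16]]
0.008 41 v@.47,.54,.60 mm [-115.64 -115.78 -115.89] yaw 11.94
0.028 45 v@.47,.54,.60 mm [-116.31 -116.9  -117.41] yaw 11.56
0.048 45 v@.47,.54,.60 mm [-117.03 -117.63 -118.14] yaw 11.56
0.008 16 v@.47,.54,.60 mm [-116.79 -116.19 -115.68] yaw 12.54
0.028 16 v@.47,.54,.60 mm [-116.14 -116.83 -117.42] yaw 11.48
0.048 16 v@.47,.54,.60 mm [-117.02 -117.54 -117.98] yaw 11.63
0.008 57 v@.47,.54,.60 mm [-115.64 -115.79 -115.93] yaw 11.92
0.028 61 v@.47,.54,.60 mm [-116.31 -116.88 -117.37] yaw 11.59
0.048 61 v@.47,.54,.60 mm [-117.05 -117.55 -117.97] yaw 11.64
```

The side-face lines agree: the orange plate sits within about 0.4 mm laterally and 0.3° of the blue, so it is good as laid. Next, the rod: rise, go over the knob, then push down in small steps.

```bash

python3 -m creep '0 0 -45 0 0 0 0; 0 0 -95 0 0 0 0; 0 10 -140 0 0 0 0; -20 35 -147 0 0 0 0; -45 65 -147 0 0 0 0; -70 85 -147 0 0 0 0; -80 90 -147 0 0 0 0; -80 90 -147 0 0 0 0; -80 90 -140 0 0 0 0'
python3 -m creep '0 0 5 0 0 0 0; 0 0 10 0 0 0 0; 0 0 15 0 0 0 0; 0 0 20 0 0 0 0; 0 0 25 0 0 0 0; 0 0 30 0 0 0 0; 0 0 35 0 0 0 0; 0 0 40 0 0 0 0; 0 0 45 0 0 0 0; 0 0 50 0 0 0 0'
python3 - <<'E'
from h import *
to(.578,.030,.199,-167.95)
E
```

```text
time_s: 17.23
position: [0.5773, 0.0292, 0.2791]
orientation: [-180.0, 0.1, -168.0]
wrist_force: [-0.0, -0.5, 0.1]
width: 0.003
time_s: 18.48
position: [0.5773, 0.03, 0.2283]
orientation: [-180.0, 0.0, -168.0]
wrist_force: [-2.0, -0.1, 4.3]
width: 0.004
shift [-0.7 -0.1 29.3] turn [-0.0001  0.0001 -0.0001] pos [0.5773 0.03   0.2283] [-1.8000e+02  1.0000e-02 -1.6796e+02] F [-2.  -0.1  4.3] t 18.48 w 0.004
```

```bash

python3 -m creep '0 0 4 0 0 0 0; 0 0 8 0 0 0 0; 0 0 12 0 0 0 0; 0 0 16 0 0 0 0; 0 0 20 0 0 0 0; 0 0 24 0 0 0 0; 0 0 26 0 0 0 0; 0 0 27.5 0 0 0 0; 0 0 28 0 0 0 0'
python3 -m creep '0 0 0.4 0 0 0 0; 0 0 0.8 0 0 0 0'
python3 -m creep '0 0 0.4 0 0 0 0; 0 0 0.8 0 0 0 0'
```

```text
time_s: 19.6
position: [0.5773, 0.03, 0.2005]
orientation: [-180.0, 0.0, -168.0]
wrist_force: [-1.9, 0.3, 4.4]
width: 0.001
time_s: 19.85
position: [0.5773, 0.03, 0.1998]
orientation: [-180.0, 0.0, -168.0]
wrist_force: [-1.8, 0.1, 3.9]
width: -0.004
time_s: 20.1
position: [0.5773, 0.03, 0.1991]
orientation: [-180.0, 0.0, -168.0]
wrist_force: [-2.4, -0.0, 5.8]
width: 0.0
```

```bash

python3 -m creep '0 0 0.3 0 0 0 0; 0 0 0.6 0 0 0 0'
python3 -m creep '0 0 0.3 0 0 0 0; 0 0 0.6 0 0 0 0'
```

```text
time_s: 20.35
position: [0.5773, 0.03, 0.1991]
orientation: [-180.0, 0.0, -168.0]
wrist_force: [-3.7, -0.0, 7.0]
width: -0.0
time_s: 20.6
position: [0.5773, 0.03, 0.1991]
orientation: [-180.0, 0.0, -167.9]
wrist_force: [-4.3, -0.7, 9.0]
width: 0.002
```

The foot is on the plate: z stopped at 0.1991 (rod joint ≈ 0.064) while the force rose to 9 N. Next, the lever.

```bash

python3 -m creep '0 0 -5 0 0 0 0; 0 0 -30 0 0 0 0; 0 0 -65 0 0 0 0; -8 15 -80 0 0 0 0; -20 45 -80 0 0 0 0; -32 75 -80 0 0 0 0; -35.5 85 -80 0 0 0 0; -35.5 85 -80 0 0 0 0; -35.5 85 -70 0 0 0 0'
python3 - <<'E'
from h import *
to(.5945,.1204,.158,-167.95)
p=camera("top"); save(p,"t3.png"); W=cloud(p); cv2.imwrite("pics/t3.png",cv2.resize(p["image"][150:280,220:360,::-1],None,fx=4,fy=4,interpolation=cv2.INTER_CUBIC))
m=(W[...,2]>.19)&(W[...,2]<.205); m[:,:280]=0;m[:,310:]=0;m[:190]=0;m[225:]=0; print(m.sum(),W[m].mean(0))
E
```

```text
time_s: 21.72
position: [0.5947, 0.12, 0.268]
orientation: [-180.0, 0.1, -168.0]
wrist_force: [-0.4, 0.5, -0.0]
width: -0.001
shift [  0.2   0.5 110. ] turn [-0.0006  0.0015 -0.0006] pos [0.5947 0.12   0.268 ] [-1.7996e+02  9.0000e-02 -1.6798e+02] F [-0.4  0.5 -0. ] t 21.73 w -0.001
80 [0.57687991 0.02801626 0.19827836]
```

View pics/t3.png

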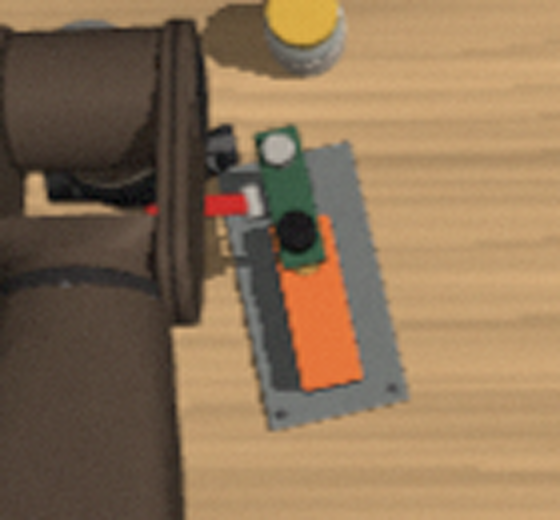

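Top view: the orange plate covers the blue with no blue showing, the knob is down (top at 0.198), and the red lever is under the tool at px (225,205). Pressing the lever down.

```bash

python3 -m creep '0 0 15 0 0 0 0; 0 0 30 0 0 0 0; 0 0 40 0 0 0 0; 0 0 48 0 0 0 0; 0 0 54 0 0 0 0; 0 0 60 0 0 0 0; 0 0 66 0 0 0 0; 0 0 72 0 0 0 0; 0 0 77 0 0 0 0; 0 0 82 0 0 0 0'
python3 -m creep '0 0 4 0 0 0 0; 0 0 8 0 0 0 0; 0 0 12 0 0 0 0; 0 0 16 0 0 0 0; 0 0 20 0 0 0 0; 0 0 23 0 0 0 0; 0 0 25 0 0 0 0'
python3 -m creep '0 0 0.8 0 0 0 0; 0 0 1.6 0 0 0 0'
```

```text
time_s: 23.02
position: [0.5943, 0.1207, 0.1856]
orientation: [180.0, 0.0, -168.0]
wrist_force: [0.0, 0.5, 2.4]
width: 0.001
time_s: 23.9
position: [0.5941, 0.1206, 0.1604]
orientation: [180.0, -0.0, -168.0]
wrist_force: [0.2, 1.1, 3.8]
width: 0.003
time_s: 24.15
position: [0.5942, 0.1206, 0.1591]
orientation: [180.0, -0.0, -168.0]
wrist_force: [-0.2, 1.5, 2.1]
width: 0.001
```

```bash

python3 -m creep '0 0 0.8 0 0 0 0; 0 0 1.6 0 0 0 0'
python3 -m creep '0 0 0.8 0 0 0 0; 0 0 1.4 0 0 0 0;0 0 1.4 0 0 0 0'
```

```text
time_s: 24.4
position: [0.5943, 0.1206, 0.1585]
orientation: [180.0, -0.0, -168.0]
wrist_force: [-3.1, 1.7, 7.9]
width: -0.002
time_s: 24.78
position: [0.5943, 0.1206, 0.1584]
orientation: [-180.0, -0.0, -167.9]
wrist_force: [-4.5, 1.0, 10.7]
width: 0.002
```

The lever is against its stop: z held at 0.1584 (level should be 0.1585) with the force rising to 11 N. Retreating, then a final check.

```bash

python3 -m creep '0 0 -10 0 0 0 0; 0 0 -45 0 0 0 0; 0 0 -90 0 0 0 0; 0 0 -125 0 0 0 0; 35 -10 -130 0 0 0 0; 80 -30 -130 0 0 0 0; 120 -60 -130 0 0 0 0; 135 -85 -130 0 0 0 0; 135 -85 -130 0 0 0 0; 135 -85 -130 0 0 0 0'
python3 - <<'E'
from h import *
to(.46,0,.27,-167.95)
p=camera("top"); W=cloud(p); H=cv2.cvtColor(p["image"],cv2.COLOR_RGB2HSV)
a=p["image"][150:280,220:345,::-1]; 
m=(W[...,2]>.19)&(W[...,2]<.21); m[:,:280]=0;m[:,310:]=0;m[:190]=0;m[225:]=0; print("knob",m.sum(),W[m].mean(0))
m=((H[...,0]<8)|(H[...,0]>172))&(H[...,1]>120); m[:, :230]=0;m[:,300:]=0;m[:180]=0;m[225:]=0; print("lever z",np.percentile(W[m][:,2],[5,50,95]),m.sum())
rect(p,(270,190,330,260),(4,20),110,(.035,.06))
rect(p,(215,213,247,266),(0,179),0,(.028,.045))
s=camera("scene"); b=s["image"][170:270,290:390,::-1]
cv2.imwrite("pics/fin.png",np.hstack([cv2.resize(a,(400,416),interpolation=cv2.INTER_CUBIC),cv2.resize(b,(400,416),interpolation=cv2.INTER_CUBIC)]))
E
```

```text
time_s: 26.02
position: [0.4802, 0.0094, 0.286]
orientation: [180.0, -0.0, -168.0]
wrist_force: [-0.3, -0.1, 0.1]
width: -0.001
shift [21.7 -5.  16. ] turn [ 0.0001 -0.0001 -0.0004] pos [0.4802 0.0094 0.286 ] [ 179.99   -0.   -167.98] F [-0.3 -0.1  0.1] t 26.02 w -0.001
knob 51 [0.58131549 0.0271527  0.19889148]
lever z [-1.43363509e-04  1.57961009e-01  1.62315881e-01] 152
1 [300 204   4   7  16] 0.0477 ((603.0611572265625, 11.358979225158691), (21.606361389160156, 7.2301249504089355), 13.846324920654297)
1 [216 217  25  46 618] 0.0345 ((499.6536560058594, 254.77174377441406), (46.334720611572266, 149.7380828857422), 76.40618133544922)
```

View pics/fin.png

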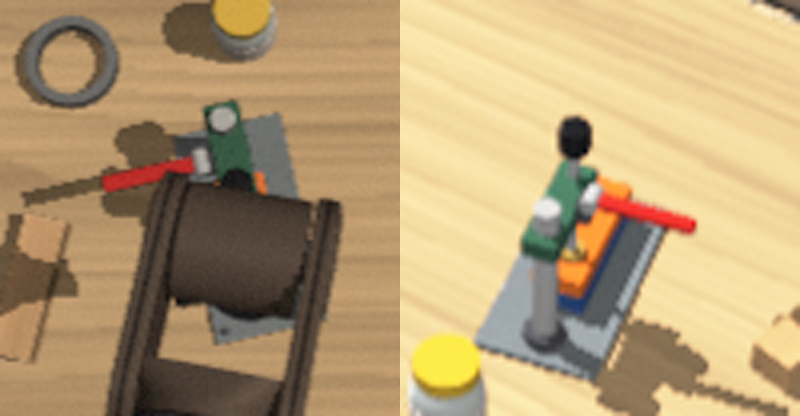

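Final view: the lever is level (median height 0.158 m), the knob top is at 0.199 m, and the foot is on the orange plate, which lies flush on the blue. The robot is clear of everything.

```bash
python3 -c "
from rig import *
print(job_done())"
```

```text
the job is handed in; nothing more can be done
None
```

I laid the orange plate on the blue one and let go of it. I then pushed the rod down until its foot touched the orange plate, and after that pressed the clamp lever to its stop. The job was handed in at about 26 s, with the gripper clear of everything.

**Last checks**
- **Plate ends:** the near ends matched to about 0.3 mm, measured just before I let go.
- **Plate sides:** after release, the -y sides matched to about 0.4 mm at the middle and 0.85 mm at the far end. The orange plate is turned about 0.3° relative to the blue. I did not see the far end or the +y side close up.
- **Rod:** it stopped moving with the knob top at 0.199 m (rod joint about 0.064) while the push rose to 9 N. The top camera still read 0.199 m after the lever was pressed.
- **Lever:** it stopped at the level position, 0.1584 m against 0.1585 m expected, while the push rose to 11 N.
- **Bystanders:** the offcut measured the same place as at the start. I checked the jar, tape, tin and screwdriver only by eye and did not recheck the hammer.

**Readings that disagreed**
- **Orange yaw:** wrist camera readings ranged from 11.1° to 11.9°, against 12.05° for the blue. I relied on the comparison of the two side faces in one picture.
- **Final top view:** the arm hid most of the orange plate and part of the knob, so that picture's plate rectangle and knob x (about 4 mm off) were not usable.

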